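# Drop the drilling template over the jig's locating pin

### The arm

A 6-joint arm with a two-finger parallel gripper is mounted at the origin on the work surface. World frame = base frame: x ahead of the robot, y to its left, z up, the work surface at z = 0. Lengths are in mm, angles in rad, forces in N, time in s.
With the tool pointing down it reaches from about 350 to 975 mm from the base axis. Payload 7.1 kg.
Tool frame: the origin (TCP) lies at the very end of the fingers, on their centre line; the grasp point (between the pads) lies 19 mm behind it; z points along the fingers, y is the direction in which the jaws open and shut (so a half turn about z gives the same grasp; the last joint's range is limited). The gripper opens to 88 mm and grips with 3 to 60 N. Pads are 20 mm wide; open, the fingers measure 115 mm over their backs; the gripper's body (75 mm by 178 mm) begins 61 mm behind the grasp point.
Start: joints at [-1.201, 0.423, 1.63, -0, 1.089, -0.019], TCP at [236.94, -578.329, 222.675] pointing down, gripper open.
Joint ranges: [-3, 3], [-0.9, 2.11], [0.09, 2.58], [-1.31, 4.45], [0.11, 2.69], [-2.54, 2.54]. Speed limits (rad/s): [2.39, 2.39, 3.01, 3.14, 3.14, 3.14].

### API

Orientations are given as a rotation vector (axis times angle).
In Python, from workcell import * gives the robot as it stands.
- The arm moves only by the tool play_rows, never from a script. Its argument "plan" is text: rows parted by semicolons, each of 7 numbers parted by spaces: the finger opening in cm, from 0 to 8.78, then the shift along the tool's x, y, z in cm, then the turn, a rotation vector about the tool's x, y, z in degrees. A call has 1 to 20 rows; each row shifts and turns the commanded pose from where the row before left it, along the tool's axes as they then stand; what a row does not reach is not made up. A row lasts 1/8 s, in which the tool goes at most 62.5 mm and 10.7 degrees, less where a joint would pass 70% of its speed; a pose out of reach is approached as far as the arm can. A call is refused whole if a number of a shift passes 6.25 or a number of a turn 10.7, either way. A call with a gripper value outside its range is refused whole. The fingers move at their own pace and stop on an object; the grip force is fixed at half the most. Time passes only in rows, so rows that do not move let the fingers close. It gives the time, the measured TCP pose, the force and the opening at its end, in the units of the state.
- get_obs(): the state, without advancing time (a new reading comes with each control period).
- get_image(name): name is "side" or "top"; returns a dict with "pixels" (480x640x3 uint8, red, green, blue), "range_z" (480x640 float32, mm along the optical axis (not along the pixel's ray), 0 where there is no reading), "fx", "fy", "cx", "cy" (pixels), "eye" and "attitude" of the camera in the world. Camera axes: x right, y down, z forward; pixel columns grow to the right and rows downward; lengths in mm; the calibration is good to about 2 mm. A picture is of the moment at which its call begins.
- close_job(): hands the job in, once; it reports no verdict.
The state is a dict: "t": time; "qpos": joint angles; "qvel": joint speeds; "joint_torque": joint torques, N m; "ee_pos": TCP position; "orientation": TCP orientation; "ft_force": force on the tool from outside, world axes, zero at the start; "moment": the same for the moment, N m; "width": finger opening in mm.
Only numpy, scipy, OpenCV 4.12 (cv2) and the standard library are available. Lean on these libraries where they do the work, as an engineer would, in place of code of your own. Each camera call takes 0.05 s, during which the arm holds its last target. There are 200 camera calls.

### The job

Pick up the drilling template and rest it on top of the drilling jig's steel locating pin, its red edge against the aluminium fence and its hole still beside the pin; then slide it along the fence until the hole drops over the pin, and leave it lying flat on the board with its red edge along the fence. Feel for the pin gently, never forcing the template against the jig, and leave the other things on the bench where they are.

Things in the scene. Friction and masses are not known exactly. Their poses are not given: they have to be found in the camera images.
- jig: Drilling jig, fixed to the bench: wooden board 160 (x) x 300 (y) x 30 mm, its top (the deck) 30 mm up. Origin: centre of the board's underside. x points from the open side to the fence, y along the fence, z up. Yaw within 0.3 rad of the world's axes.
- fence (a point): Middle of the fence's face at deck height, at x = 55 mm on the jig (axes as the jig's). The fence is a straight aluminium bar with an upright face, 300 mm long along y, on the board's far side, its top 16 mm above the deck.
- slot (a point): Middle of the dark slot on the deck, at x = 22, y = 0 mm on the jig. The steel locating pin, rigid and upright, stands at x = 22 mm, but anywhere from y = -10 to +10 mm along the slot, different each time: look or feel for it. Pin 10 mm across, top 10 mm above the deck, the last 2.5 mm tapering to 6 mm across.
- template: Drilling template, loose, about 0.25 kg: steel-grey plate 80 (x) x 120 (y) x 6 mm with an upright black grip. Origin: centre of the plate's underside, z up. The edge with the red stripe (x = +40 mm) goes against the fence, so that its axes end as the jig's, with about 1 mm of play at the fence. Starts flat on the bench, yaw within 0.6 rad.
- grip (a point): Centre of the grip's top, 48 mm above the template's underside, at x = 0, y = -12 mm on it. The grip is a black block, 14 mm thick (x), 50 mm long (y), rising 42 mm from the plate's top.
- hole (a point): Centre, at the underside, of the template's through hole, 13 mm across, at x = 8, y = 30 mm on the template (32 mm from the red edge).
- bush: brass drill bush, ring 26 mm across, 16 mm high, standing on the jig's board at its left front corner; bystander
- screwdriver: screwdriver with red handle, lying on the bench; bystander
- wrench: steel wrench lying on the bench; bystander
- jar: amber glass jar, 60 mm across, 80 mm high; bystander
- offcut: wood offcut 60 x 90 x 40 mm; bystander
- mug: blue mug, 80 mm across, 90 mm high; bystander
Not all that is in view belongs to the job. There is more than one size of the template; the one meant has the size given above.

How it is judged:
By the outcome, as a careful person would: the job done as asked, in the order asked, and still so for the second after the job is handed in, with the robot touching nothing.
It also fails if it takes over 58 s, if anything falls off the work surface, if the arm or the gripper's body presses on something with over 40 N, if the wrist force passes 120 N, or if a joint passes its speed limit or range.

## Working session

There is one attempt and no reset: what is moved stays moved. The work goes in short steps, Python scripts to look and compute and a tool call to move; the robot and the scene stay as the last step left them, time stands still between calls to the robot, and variables do not carry over. Pictures are saved under pics/ and viewed, about 8 in all and at most 12, crops included, and the job is handed in when it is done.

Besides the shell and the picture viewer there is one more tool, called after ">>>" by a JSON object that holds its "op" and its "data", one argument or row to a line. play_rows: Moves the arm, as the interface text tells. Its arguments: {"type":"object","properties":{"plan":{"type":"string"}},"required":["plan"]}

```bash
ls; mkdir -p pics; python3 - <<'E'
from workcell import *
import cv2,numpy as np
print(get_obs())
for n in ("top","side"):
    im=get_image(n); cv2.imwrite(f"pics/{n}0.png",im["pixels"][:,:,::-1]); np.savez(f"{n}0.npz",**im)
    print({k:im[k] for k in im if k not in("pixels","range_z")})
E
```

```text
pics
{'t': 0.0, 'qpos': array([-1.20100711e+00,  4.23844364e-01,  1.63067839e+00,  9.65930314e-06,
        1.08859347e+00, -1.90108328e-02]), 'qvel': array([ 1.74348155e-03,  4.46000772e-04, -5.50866672e-04, -1.20645227e-03,
        2.37655633e-04, -2.78138519e-05]), 'joint_torque': array([ 2.87808798e-03, -5.44623899e+01, -2.73668271e+01,  6.44733198e-02,
        2.26349506e-02, -1.13390950e-04]), 'ee_pos': array([ 236.74480211, -577.83098533,  221.90405673]), 'orientation': array([-3.08094475e+00, -6.06589252e-01,  4.04173110e-04]), 'ft_force': array([-0.36375295, -0.85343419, -0.30694679]), 'moment': array([-0.01511267,  0.02277051,  0.05238159]), 'width': 87.7102846489519}
{'fx': 566.1914671045056, 'fy': 566.1914671045056, 'cx': 325.32936784938533, 'cy': 239.91751101663326, 'eye': array([ 337.91914366,  -25.71531311, 1408.79629709]), 'attitude': array([-2.13690161,  2.16795417, -0.10605341])}
{'fx': 518.2545261096094, 'fy': 518.2545261096094, 'cx': 319.580494685393, 'cy': 234.05304522099195, 'eye': array([265.89509464, 943.52997564, 838.70681457]), 'attitude': array([-0.34387246,  2.72476318, -1.29313317])}
```

View pics/top0.png

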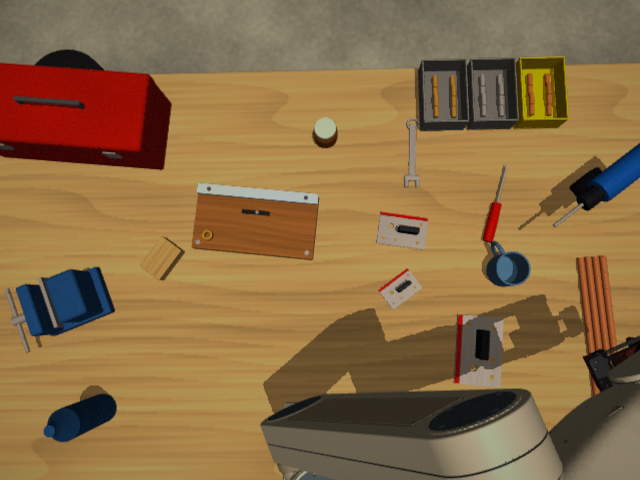

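View pics/side0.png

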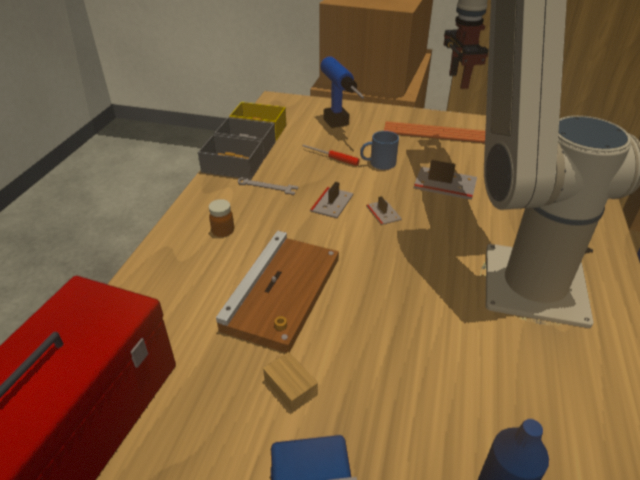

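Top view candidates: plates at (402,231) ~50 px long, (400,289) ~36 px and (480,350) ~70 px. At 0.40 px/mm the 120 mm plate is ~48 px, so I choose (402,231). I'll check that in a close crop that also shows the jig, and measure.

```bash
cat > h.py <<'E'
import numpy as np,cv2
from scipy.spatial.transform import Rotation as R
def ray(im,u,v,z):
    M=R.from_rotvec(im["attitude"]).as_matrix()
    d=M@np.array([(u-im["cx"])/im["fx"],(v-im["cy"])/im["fy"],1.]); e=np.array(im["eye"])
    return e+d*(z-e[2])/d[2]
def proj(im,p):
    M=R.from_rotvec(im["attitude"]).as_matrix(); c=M.T@(np.array(p)-im["eye"])
    return np.array([im["cx"]+im["fx"]*c[0]/c[2],im["cy"]+im["fy"]*c[1]/c[2]])
def cloud(im):
    M=R.from_rotvec(im["attitude"]).as_matrix(); v,u=np.mgrid[:480,:640]; Z=im["range_z"]
    c=np.stack([(u-im["cx"])/im["fx"]*Z,(v-im["cy"])/im["fy"]*Z,Z],-1)
    return c@M.T+im["eye"]
E
python3 - <<'E'
from h import *
im=dict(np.load("top0.npz")); side=dict(np.load("side0.npz"))
P=im["pixels"]; C=cloud(im)
for (u,v) in [(390,260),(385,238),(410,230),(250,230),(230,190),(257,213),(280,188)]: print((u,v),C[v,u].round(1))
hsv=cv2.cvtColor(P,cv2.COLOR_RGB2HSV)
# templates: grey, low sat, plate
for nm,(x0,y0,x1,y1) in dict(mid=(365,200,440,260),small=(370,262,430,315),big=(445,305,515,395)).items():
    s=hsv[y0:y1,x0:x1].astype(int); 
    red=((s[...,0]<8)|(s[...,0]>172))&(s[...,1]>150)
    m=((s[...,1]<70)|red|(s[...,2]<60)).astype(np.uint8)
    cs,_=cv2.findContours(m,0,2); c=max(cs,key=cv2.contourArea)+[x0,y0]
    w=np.array([ray(im,*q[0],6)[:2] for q in c],np.float32)
    r=cv2.minAreaRect(w); rr=np.argwhere(red)[:,::-1]+[x0,y0]
    print(nm,r, "red",np.mean([ray(im,*q,6)[:2] for q in rr],0))
big=lambda I,x0,y0,x1,y1,f: cv2.resize(I["pixels"][y0:y1,x0:x1],None,fx=f,fy=f,interpolation=cv2.INTER_CUBIC)
a=big(im,370,200,440,315,5); b=big(im,185,175,330,270,3); b=np.vstack([b,np.zeros((575-285,435,3),np.uint8)])
c=big(side,215,230,345,350,3)[:290,:]; c=c[:290]; b[285:285+290,:390]=c[:290]
cv2.imwrite("pics/crop1.png",np.hstack([a,b])[:,:,::-1])
E
```

```text
(390, 260) [ 451.2 -161.7   -5.8]
(385, 238) [ 5.061e+02 -1.502e+02 -2.000e-01]
(410, 230) [ 518.8 -206.7   48.5]
(250, 230) [527.5 184.   29.9]
(230, 190) [624.9 230.7  47.7]
(257, 213) [569.3 166.4  31.8]
(280, 188) [638.8 112.8  -3.9]
mid ((524.204345703125, -192.20361328125), (119.16090393066406, 78.42558288574219), 80.91001892089844) red [ 559.67375588 -198.52777273]
small ((379.5945129394531, -182.2404022216797), (59.37887191772461, 89.82653045654297), 36.04380416870117) red [ 401.30983947 -166.92198929]
big ((227.966796875, -368.9754333496094), (110.30984497070312, 163.87313842773438), 84.49382019042969) red [ 232.42191578 -321.22932039]
```

View pics/crop1.png

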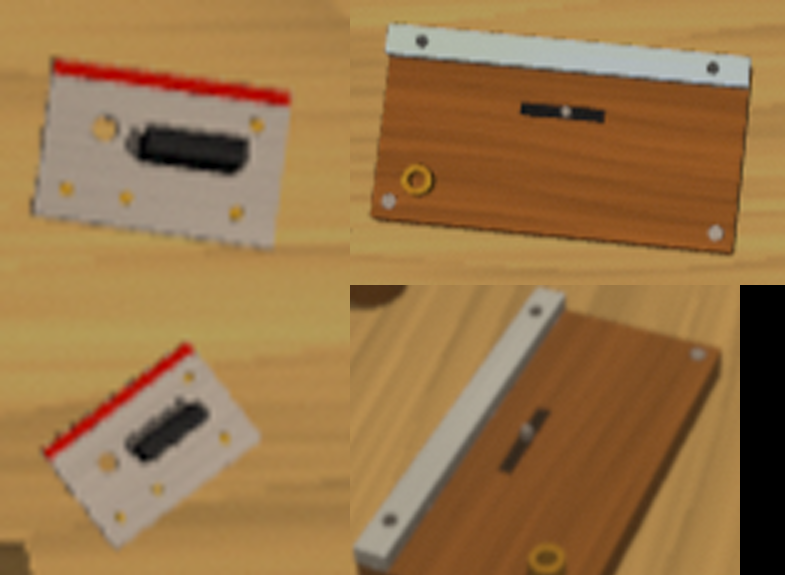

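The crop confirms the (402,231) plate: 119 x 78 mm, red edge on the far side and hole at the left end. The pin shows at about (257,212) in the top view. Next I measure the jig, pin and grip.

```bash
cat > jig.py <<'E'
from h import *
def rect(P,mask,z,im):
    cs,_=cv2.findContours(mask.astype(np.uint8),0,cv2.CHAIN_APPROX_NONE); c=max(cs,key=cv2.contourArea)
    w=np.array([ray(im,*q[0],z)[:2] for q in c],np.float32); return cv2.minAreaRect(w)
E
python3 - <<'E'
from jig import *
im=dict(np.load("top0.npz")); P=im["pixels"]; hsv=cv2.cvtColor(P,cv2.COLOR_RGB2HSV).astype(int); C=cloud(im)
box=np.zeros((480,640),bool); box[175:270,185:330]=1
print("depth pts", C[240,215:300:20,2].round(1), C[245,260].round(1))
fen=box&(hsv[...,1]<60)&(hsv[...,2]>140); fen[200:]=0; fen2=box&(hsv[...,1]<60)&(hsv[...,2]>140)
cs,_=cv2.findContours((fen2).astype(np.uint8),0,2); c=max(cs,key=cv2.contourArea); m=np.zeros((480,640),np.uint8); cv2.drawContours(m,[c],-1,1,-1)
print("fence@46",rect(P,m,46,im))
brd=box&(hsv[...,1]>185)|(m>0)
print("board@30",rect(P,brd&box,30,im))
# fence front edge by column
pts=[]
for u in range(200,316,4):
    col=hsv[185:215,u,1]; 
    g=P[185:215,u].astype(float)[:,2]; # blue channel drop
    d=-np.diff(g); i=np.argmax(d); 
    if 0<i<len(d)-1:
        a,b,c_=d[i-1],d[i],d[i+1]; s=0.5*(a-c_)/(a-2*b+c_) if a-2*b+c_ else 0
        pts.append(ray(im,u,185+i+.5+s,46)[:2])
pts=np.array(pts); 
vx,vy,x0,y0=cv2.fitLine(pts.astype(np.float32),cv2.DIST_HUBER,0,.01,.01).ravel(); print("fence front edge dir deg",np.degrees(np.arctan2(vy,vx)),x0,y0)
sub=hsv[203:222,235:280]; V=sub[...,2]
print(V[5:14,5:38])
dark=(V<75); q=np.argwhere(dark)
print("slot dark px",q[:,1].min()+235,q[:,1].max()+235)
n=np.array([q[:,1].mean()+235,q[:,0].mean()+203]); print(n,ray(im,*n,30))
# grip
s=hsv[200:260,365:440]; g=s[...,2]<60; q=np.argwhere(g); 
mm=np.zeros((480,640),bool); mm[200:260,365:440]=g; print("grip@48",rect(P,mm,48,im))
k=C[mm]; top=k[np.abs(k[:,2]-48)<4]; print("grip depth mean",top.mean(0),len(top))
E
```

```text
depth pts [28.9 28.6 31.  27.  32.4] [490.2 159.5  27.9]
fence@46 ((617.4735717773438, 164.2134552001953), (299.2283935546875, 24.275981903076172), 83.68257904052734)
board@30 ((536.37255859375, 173.152099609375), (297.59356689453125, 133.84873962402344), 83.59120178222656)
fence front edge dir deg 83.57375 604.1517 167.10638
[[135 132 121 120 123 134 134 134 136 134 133 133 132 136 137 138 138 139
  138 142 143 142 141 142 142 142 141 143 140 139 141 137 137]
 [140 132  76  74  77  90  91  91  94  95 100 108 110 119 120 123 132 125
  136 139 141 142 139 142 144 144 145 144 145 146 145 144 143]
 [145 132  31  27  29  28  30  31  37  39  46  57  63  74  75  86 126 112
   98  93  95  98 101 105 110 127 130 142 144 146 147 149 147]
 [143 118  25  25  31  29  27  27  29  30  30  32  30  29  38  86 140 135
   89  36  37  33  42  47  53  74  80  95  97 108 132 142 143]
 [139 106  26  27  29  28  29  27  30  30  30  28  28  28  34  84 148 141
   95  35  30  28  32  28  28  30  32  28  31  57 113 135 135]
 [142 131 110  92  88  53  43  44  35  37  35  26  28  30  32  56 111 105
   65  36  30  31  31  29  31  28  30  30  31  60 123 131 132]
 [140 141 141 132 131 120 115 116 114 114 116 112 113 110  90  92  98  85
   70  48  36  37  32  30  31  31  31  29  31  63 132 133 133]
 [139 138 137 136 137 136 141 142 143 144 142 144 143 142 132 133 130 123
  122 118 114 114 114 111  91  90  89  62  47  73 138 137 137]
 [140 141 139 138 138 136 137 141 139 139 140 140 140 143 144 144 142 143
  142 143 143 143 144 142 132 133 130 122 117 122 142 142 142]]
slot dark px 242 269
[255.54736842 212.09473684] [571.9493782  170.30540798  30.        ]
grip@48 ((520.0953369140625, -201.19461059570312), (50.752681732177734, 16.59051513671875), 80.85987854003906)
grip depth mean [ 522.14878476 -202.63156207   47.70099004] 78
```

```bash
cat >> h.py <<'E'
def delta(o,p,yaw_deg):
    """tool-frame shift (cm) and z-turn (deg) to put TCP at p, pointing down, tool y along +-(template x at yaw)"""
    A=R.from_rotvec(o["orientation"]); out=[]
    for s in (1,-1):
        y=s*np.array([np.cos(np.radians(yaw_deg)),np.sin(np.radians(yaw_deg)),0]); z=np.array([0,0,-1.])
        B=R.from_matrix(np.stack([np.cross(y,z),y,z],1)); out.append((A.inv()*B).as_rotvec(degrees=True))
    t=min(out,key=np.linalg.norm)
    return (A.inv().apply(np.array(p)-o["ee_pos"])/10).round(2),t.round(2), A.as_matrix().round(3).tolist()
E
python3 - <<'E'
from h import *; from workcell import *
im=dict(np.load("top0.npz")); o=get_obs()
print(delta(o,[521.8,-203.3,150],-9.3))
O=np.array([550,171.7]);a=np.radians(-6.4);X=np.array([np.cos(a),np.sin(a)]);Y=np.array([-X[1],X[0]])
for n,(u,v,z) in dict(pin=(256.4,211.7,40),slotc=(255.5,212.1,30),bush=(207.3,235,46)).items():
    p=ray(im,u,v,z)[:2]; print(n,p,(p-O)@X,(p-O)@Y)
s=dict(np.load("side0.npz")); u=215+(527-350)/3; v=230+(432-285)/3; p=ray(s,u,v,39)[:2]; print("pin side",u,v,(p-O)@X,(p-O)@Y)
E
```

```text
(array([ 40.58, -23.85,   7.23]), array([-7.000e-02, -4.000e-02, -5.842e+01]), [[0.925, 0.379, -0.0], [0.379, -0.925, 0.001], [0.0, -0.001, -1.0]])
pin [571.19876568 166.78667611] 21.614336221560315 -2.5196998817159484
slotc [571.938138  170.4228014] 21.943785713803294 1.1761818176278451
bush [514.66166474 285.80016008] -47.83672691139873 109.44995215977559
pin side 274.0 279.0 16.109542769387204 1.4279217583254327
```

>>> {"op": "play_rows", "data": {
  "plan": "4.5 4.06 -2.38 0.7 0 0 0;4.5 4.06 -2.38 0.7 0 0 0;4.5 4.06 -2.38 0.7 0 0 0;4.5 4.06 -2.38 0.7 0 0 0;4.5 4.06 -2.38 0.7 0 0 0;4.5 4.06 -2.38 0.7 0 0 0;4.5 4.06 -2.38 0.7 0 0 0;4.5 4.06 -2.38 0.7 0 0 0;4.5 4.06 -2.38 0.7 0 0 0;4.5 4.06 -2.38 0.7 0 0 0;4.5 0 0 0 0 0 -9.7;4.5 0 0 0 0 0 -9.7;4.5 0 0 0 0 0 -9.7;4.5 0 0 0 0 0 -9.7;4.5 0 0 0 0 0 -9.7;4.5 0 0 0 0 0 -9.7;4.5 0 0 0 0 0 0;4.5 0 0 0 0 0 0"
}}

```text
t: 2.35
ee_pos: [522.3, -204.1, 152.5]
orientation: [-2.401, -2.025, 0.0]
ft_force: [-0.1, 0.3, -0.3]
width: 45.1
```

```bash
python3 - <<'E'
from h import *; from workcell import *
o=get_obs(); print(o["t"],o["ee_pos"],o["ft_force"],o["width"])
print(delta(o,[521.8,-203.3,20],-9.3))
E
```

```text
2.35 [ 522.32582774 -204.13877412  152.52876489] [-0.07116399  0.34983756 -0.25260679] 45.10782817324104
(array([ 0.07, -0.06, 13.25]), array([-0.02, -0.  , -0.41]), [[0.169, 0.986, -0.0], [0.986, -0.169, 0.0], [0.0, -0.0, -1.0]])
```

>>> {"op": "play_rows", "data": {
  "plan": "4.5 0.07 -0.06 2.5 0 0 -0.4;4.5 0 0 3.5 0 0 0;4.5 0 0 3.5 0 0 0;4.5 0 0 2.2 0 0 0;4.5 0 0 1 0 0 0;4.5 0 0 0.5 0 0 0;4.5 0 0 0 0 0 0;4.5 0 0 0 0 0 0;1 0 0 0 0 0 0;1 0 0 0 0 0 0;1 0 0 0 0 0 0;1 0 0 0 0 0 0;1 0 0 0 0 0 0;1 0 0 0 0 0 0;1 0 0 0 0 0 0;1 0 0 0 0 0 0"
}}

```text
t: 4.35
ee_pos: [521.9, -203.4, 20.8]
orientation: [2.391, 2.038, -0.0]
ft_force: [-1.1, -0.4, 3.7]
width: 13.6
```

>>> {"op": "play_rows", "data": {
  "plan": "1 0 0 -0.5 0 0 0;1 0 0 -1.5 0 0 0;1 0 0 -2.5 0 0 0;1 0 0 -2.5 0 0 0;1 0 0 -2 0 0 0;1 0 0 -1 0 0 0;1 0 0 0 0 0 0;1 0 0 0 0 0 0"
}}

```text
t: 5.35
ee_pos: [521.4, -203.2, 120.1]
orientation: [-2.39, -2.037, 0.001]
ft_force: [0.7, -0.2, -3.2]
width: 13.6
```

```bash
python3 - <<'E'
from h import *; from workcell import *
o=get_obs(); print(o)
im=get_image("top"); np.savez("top1.npz",**im); s=get_image("side"); np.savez("side1.npz",**s)
u,v=proj(im,o["ee_pos"]-[0,0,15]).astype(int); u2,v2=proj(s,o["ee_pos"]).astype(int); print(u,v,u2,v2)
f=lambda I,u,v: cv2.resize(I["pixels"][v-50:v+50,u-50:u+50],None,fx=4,fy=4,interpolation=cv2.INTER_CUBIC)
cv2.imwrite("pics/held.png",np.hstack([f(im,u,v),f(s,u2,v2)])[:,:,::-1])
E
```

```text
{'t': 5.35, 'qpos': array([-3.92829560e-01,  4.69616956e-01,  1.84326751e+00,  1.25846305e-05,
        8.29886435e-01, -2.33602165e-01]), 'qvel': array([ 0.00010858,  0.00855943,  0.00091412, -0.00226345, -0.00023483,
        0.00148586]), 'joint_torque': array([ 2.18284753e-03, -5.34948170e+01, -2.24874830e+01,  6.66582654e-02,
        2.33016926e-02,  5.76318926e-04]), 'ee_pos': array([ 521.42645296, -203.1773452 ,  120.06467458]), 'orientation': array([-2.39028218e+00, -2.03704107e+00,  8.28533183e-04]), 'ft_force': array([ 0.71904925, -0.22986224, -3.19731291]), 'moment': array([-0.03494851, -0.06409934, -0.00356981]), 'width': 13.644019477631835}
411 225 333 163
```

View pics/held.png

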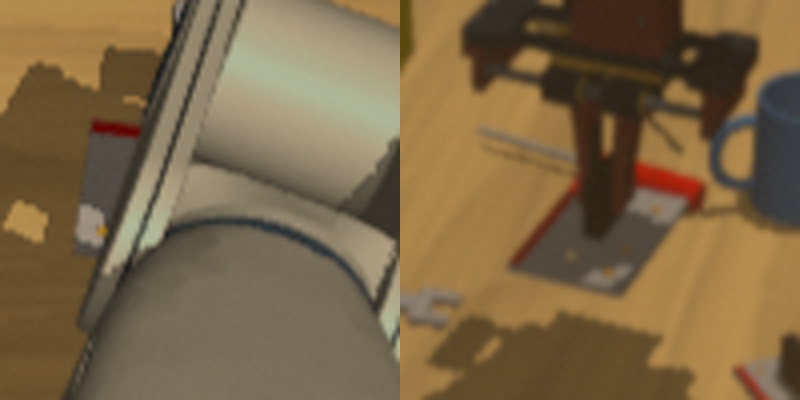

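```bash
cat >> h.py <<'E'
O=np.array([550,171.7]);_a=np.radians(-6.4);X=np.array([np.cos(_a),np.sin(_a)]);Y=np.array([-X[1],X[0]])
def W(x,y,z): return np.r_[O+x*X+y*Y,z]
def J(p): p=np.asarray(p); return np.r_[(p[:2]-O)@X,(p[:2]-O)@Y,p[2]]
def st(o):
    A=R.from_rotvec(o["orientation"]).as_matrix(); f=o["ft_force"]
    print("t %.2f"%o["t"],"jig",J(o["ee_pos"]).round(2),"tooly yaw",np.degrees(np.arctan2(A[1,1],A[0,1])).round(2),"toolz",A[:,2].round(4),"F jig",np.r_[f[:2]@X,f[:2]@Y,f[2]].round(2),"M",o["moment"].round(2),"w",round(o["width"],2))
E
python3 - <<'E'
from h import *; from workcell import *
o=get_obs(); st(o); print(delta(o,W(11,-29.5,85),-6.4))
E
```

```text
t 5.45 jig [  13.33 -375.7   119.81] tooly yaw -9.12 toolz [-1.5e-03  7.0e-04 -1.0e+00] F jig [-0.71  0.43 -1.73] M [-0.04 -0.07  0.01] w 13.83
(array([34.57, -1.87,  3.5 ]), array([-0.09, -0.03, -2.72]), [[0.159, 0.987, -0.002], [0.987, -0.159, 0.001], [0.0, -0.002, -1.0]])
```

>>> {"op": "play_rows", "data": {
  "plan": "1 1.3 -0.13 0 0 0 0;1 2.6 -0.13 0 0 0 0;1 3 -0.16 0 0 0 0;1 3 -0.16 0 0 0 0;1 3 -0.16 0 0 0 0;1 3 -0.16 0 0 0 0;1 3 -0.16 0 0 0 0;1 3 -0.16 0 0 0 0;1 3 -0.16 0 0 0 0;1 3 -0.16 0 0 0 0;1 3 -0.16 0 0 0 0;1 2.4 -0.16 0 0 0 -0.7;1 1.27 -0.16 0 0 0 -1;1 0 0 0 0 0 -1;1 0 0 1.2 0 0 0;1 0 0 1.5 0 0 0;1 0 0 0.8 0 0 0;1 0 0 0 0 0 0;1 0 0 0 0 0 0;1 0 0 0 0 0 0"
}}

```text
t: 7.95
ee_pos: [557.0, 141.2, 86.1]
orientation: [2.342, 2.093, 0.001]
ft_force: [-0.5, -0.3, -3.5]
width: 14.1
```

```bash
python3 - <<'E'
from h import *; from workcell import *
o=get_obs(); st(o); print(delta(o,W(11,-29.5,63),-6.4)[:2])
s=get_image("side"); np.savez("side2.npz",**s); u,v=proj(s,o["ee_pos"]-[0,0,20]).astype(int);print(u,v)
t=get_image("top"); np.savez("top2.npz",**t); u2,v2=proj(t,o["ee_pos"]-[0,0,20]).astype(int);print(u2,v2)
f=lambda I,u,v: cv2.resize(I["pixels"][v-60:v+60,u-60:u+60],(400,400),interpolation=cv2.INTER_CUBIC)
cv2.imwrite("pics/over.png",np.hstack([f(t,u2,v2),f(s,u,v)])[:,:,::-1])
E
```

```text
t 7.95 jig [ 10.38 -29.56  86.08] tooly yaw -6.43 toolz [ 8.e-04  2.e-04 -1.e+00] F jig [-0.48 -0.4  -3.49] M [-0.07 -0.12  0.02] w 14.07
(array([0.01, 0.06, 2.31]), array([ 0.04, -0.01, -0.03]))
281 261
265 215
```

View pics/over.png

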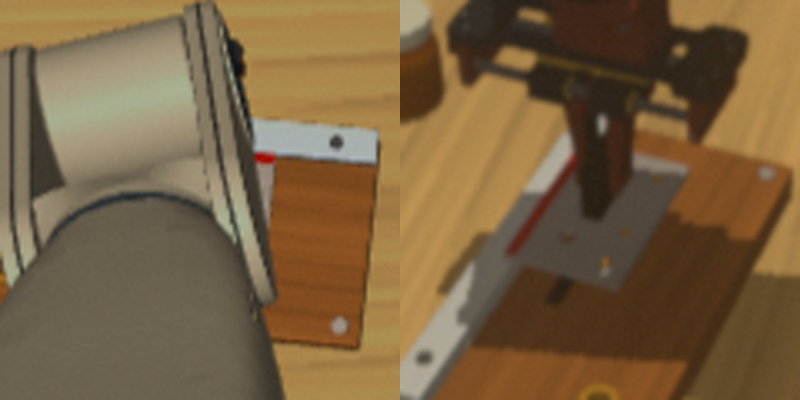

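```bash
python3 - <<'E'
from h import *
s=dict(np.load("side2.npz")); 
print(J(ray(s,271.1,272.1,71.3)), proj(s,W(18.4,11.9,71.3)))
for c in [(507,252),(620,290)]: print(J(ray(s,221+(c[0]-400)*.3,201+c[1]*.3,68)))
s0=dict(np.load("side0.npz")); print("pin px pred",[proj(s0,W(22,y,40)).round(1) for y in(-5,0)],[proj(s0,W(22,y,30)).round(1) for y in(-5,0)])
g=cv2.cvtColor(s0["pixels"],cv2.COLOR_RGB2GRAY); print(g[268:294,264:286])
E
```

```text
[15.25427118 13.99083264 71.3       ] [270.18071773 271.11588513]
[46.94849464 37.23719474 68.        ]
[-34.37702916  42.83998102  68.        ]
pin px pred [array([272.8, 276.1]), array([271.8, 277.6])] [array([273. , 279.4]), array([272.1, 280.8])]
[[ 87  86  88  86  85  85  85  87  87  87  88  90  90  93  93  89  89  86
   87  88  89  91]
 [ 86  88  86  85  87  86  87  87  88  87  89  90  91  91  90  87  87  86
   88  88  90  90]
 [ 86  87  86  86  85  86  87  88  87  88  90  92  89  82  80  81  82  84
   88  90  91  90]
 [ 87  87  84  85  85  87  86  87  88  90  92  90  81  69  64  66  69  76
   86  90  91  92]
 [ 88  87  85  86  87  88  86  89  90  92  91  86  71  54  49  51  53  67
   84  89  91  92]
 [ 87  85  85  87  88  88  87  89  89  91  89  76  58  47  44  46  55  72
   86  91  92  92]
 [ 85  86  87  86  87  88  88  89  90  89  82  65  49  45  45  51  66  83
   89  91  92  91]
 [ 85  85  87  88  88  88  89  91  92  91  75  59  45  45  46  58  78  89
   91  92  92  90]
 [ 87  86  87  87  86  90  90  92 100 102  87  62  46  47  52  70  85  89
   90  92  90  90]
 [ 86  88  8
[... 869 characters left out ...]
8  90  89  90  90  90  91  92
   92  91  89  87]
 [ 85  83  71  56  48  43  46  54  74  85  88  90  89  89  90  91  92  92
   93  90  89  86]
 [ 85  77  60  46  43  44  49  66  84  88  90  89  90  90  92  91  92  94
   91  90  88  88]
 [ 81  68  53  44  42  47  59  77  86  88  91  90  91  91  91  92  92  91
   89  87  88  88]
 [ 76  57  48  43  45  51  71  84  86  88  89  90  90  90  92  92  91  89
   87  88  88  90]
 [ 74  61  53  49  51  64  83  89  87  88  89  90  91  92  93  90  90  88
   88  89  89  89]
 [ 83  75  71  64  64  77  88  87  88  89  90  89  91  92  92  91  89  86
   88  89  90  90]
 [ 90  89  85  82  78  86  88  89  90  89  90  92  92  92  91  91  87  87
   88  89  90  90]]
```

>>> {"op": "play_rows", "data": {
  "plan": "1 0 0 0.9 0 0 0;1 0 0 0.8 0 0 0;1 0 0 0.4 0 0 0;1 0 0 0.2 0 0 0;1 0 0 0 0 0 0;1 0 0 0 0 0 0"
}}

```text
t: 8.8
ee_pos: [556.8, 141.2, 62.8]
orientation: [2.342, 2.093, 0.0]
ft_force: [0.9, -0.7, -2.8]
width: 13.5
```

>>> {"op": "play_rows", "data": {
  "plan": "1 0 0.15 0 0 0 0;1 0 0.15 0 0 0 0;1 0 0 0 0 0 0"
}}

```text
t: 9.18
ee_pos: [559.9, 140.8, 62.8]
orientation: [2.342, 2.093, 0.0]
ft_force: [0.5, 0.2, -3.1]
width: 14.0
```

>>> {"op": "play_rows", "data": {
  "plan": "1 0 0.05 0 0 0 0;1 0 0 0 0 0 0"
}}

```text
t: 9.43
ee_pos: [560.2, 140.7, 62.7]
orientation: [-2.342, -2.093, -0.0]
ft_force: [0.4, -1.0, -3.0]
width: 13.9
```

>>> {"op": "play_rows", "data": {
  "plan": "1 0 0.05 0 0 0 0;1 0 0 0 0 0 0"
}}

```text
t: 9.68
ee_pos: [560.7, 140.7, 62.7]
orientation: [-2.342, -2.093, 0.0]
ft_force: [-0.1, 0.4, -3.8]
width: 13.9
```

>>> {"op": "play_rows", "data": {
  "plan": "1 0 0.05 0 0 0 0;1 0 0 0 0 0 0"
}}

```text
t: 9.93
ee_pos: [561.1, 140.7, 62.7]
orientation: [-2.342, -2.093, 0.0]
ft_force: [-0.5, 0.7, -3.4]
width: 13.9
```

>>> {"op": "play_rows", "data": {
  "plan": "1 0 0.04 0 0 0 0;1 0 0 0 0 0 0"
}}

```text
t: 10.18
ee_pos: [561.1, 140.6, 62.6]
orientation: [-2.342, -2.093, 0.001]
ft_force: [-1.0, -0.0, -2.6]
width: 14.3
```

>>> {"op": "play_rows", "data": {
  "plan": "1 0 0.04 0 0 0 0;1 0 0 0 0 0 0"
}}

```text
t: 10.42
ee_pos: [561.1, 140.6, 62.5]
orientation: [-2.342, -2.093, 0.002]
ft_force: [-4.4, 2.3, 0.4]
width: 13.6
```

>>> {"op": "play_rows", "data": {
  "plan": "1 0 0.04 0 0 0 0;1 0 0 0 0 0 0"
}}

```text
t: 10.68
ee_pos: [561.2, 140.5, 62.5]
orientation: [-2.341, -2.092, 0.003]
ft_force: [-5.0, 1.9, -0.0]
width: 13.6
```

```bash
python3 - <<'E'
from h import *; from workcell import *
st(get_obs())
E
```

```text
t 10.68 jig [ 14.59 -29.72  62.47] tooly yaw -6.43 toolz [-2.3e-03 -2.0e-04 -1.0e+00] F jig [-5.15  1.34 -0.02] M [ 0.3   0.98 -0.1 ] w 13.58
```

>>> {"op": "play_rows", "data": {
  "plan": "1 0 -0.09 0 0 0 0;1 0 0 0.05 0 0 0;1 0 0 0 0 0 0"
}}

```text
t: 11.05
ee_pos: [561.2, 140.5, 62.1]
orientation: [-2.342, -2.093, 0.001]
ft_force: [-3.9, 0.9, -0.8]
width: 14.4
```

>>> {"op": "play_rows", "data": {
  "plan": "1 0 0 0.05 0 0 0;1 0 0 0 0 0 0"
}}

```text
t: 11.3
ee_pos: [561.1, 140.5, 61.6]
orientation: [-2.342, -2.093, 0.001]
ft_force: [-4.6, 0.6, -0.5]
width: 13.8
```

>>> {"op": "play_rows", "data": {
  "plan": "1 0 0 0.05 0 0 0;1 0 0 0 0 0 0"
}}

```text
t: 11.55
ee_pos: [561.2, 140.5, 61.1]
orientation: [-2.342, -2.093, 0.001]
ft_force: [-4.8, -0.2, -0.4]
width: 13.9
```

>>> {"op": "play_rows", "data": {
  "plan": "1 0 -0.03 0.03 0 0 0;1 0 0 0 0 0 0"
}}

```text
t: 11.8
ee_pos: [561.1, 140.6, 60.9]
orientation: [2.342, 2.093, -0.0]
ft_force: [-4.8, 0.7, -0.4]
width: 14.1
```

>>> {"op": "play_rows", "data": {
  "plan": "1 0 0 0.03 0 0 0;1 0 0 0 0 0 0"
}}

```text
t: 12.05
ee_pos: [561.1, 140.6, 60.7]
orientation: [2.342, 2.093, -0.0]
ft_force: [-5.6, -0.3, 1.6]
width: 14.2
```

```bash
python3 - <<'E'
from h import *; from workcell import *
st(get_obs())
E
```

```text
t 12.05 jig [ 14.53 -29.69  60.73] tooly yaw -6.43 toolz [-0. -0. -1.] F jig [-5.57 -0.94  1.62] M [-0.11  0.92 -0.14] w 14.24
```

>>> {"op": "play_rows", "data": {
  "plan": "1 0 -0.04 0 0 0 0;1 0 0 0 0 0 0;1 0 0 0 0 0 0"
}}

```text
t: 12.42
ee_pos: [561.1, 140.6, 60.7]
orientation: [2.342, 2.093, 0.001]
ft_force: [-3.3, -1.7, -0.3]
width: 14.0
```

```bash
python3 - <<'E'
from h import *; from workcell import *
st(get_obs())
s=get_image("side"); np.savez("side3.npz",**s); cv2.imwrite("pics/s3.png",cv2.resize(s["pixels"][200:320,210:370],(800,600),interpolation=cv2.INTER_CUBIC)[:,:,::-1]); st(get_obs())
E
```

```text
t 12.43 jig [ 14.49 -29.68  60.68] tooly yaw -6.42 toolz [ 7.e-04 -0.e+00 -1.e+00] F jig [-3.12 -2.08 -0.25] M [-0.3   0.45 -0.07] w 14.0
t 12.47 jig [ 14.49 -29.66  60.69] tooly yaw -6.42 toolz [ 7.e-04 -0.e+00 -1.e+00] F jig [-2.82 -2.76 -0.17] M [-0.26  0.43 -0.09] w 13.74
```

View pics/s3.png

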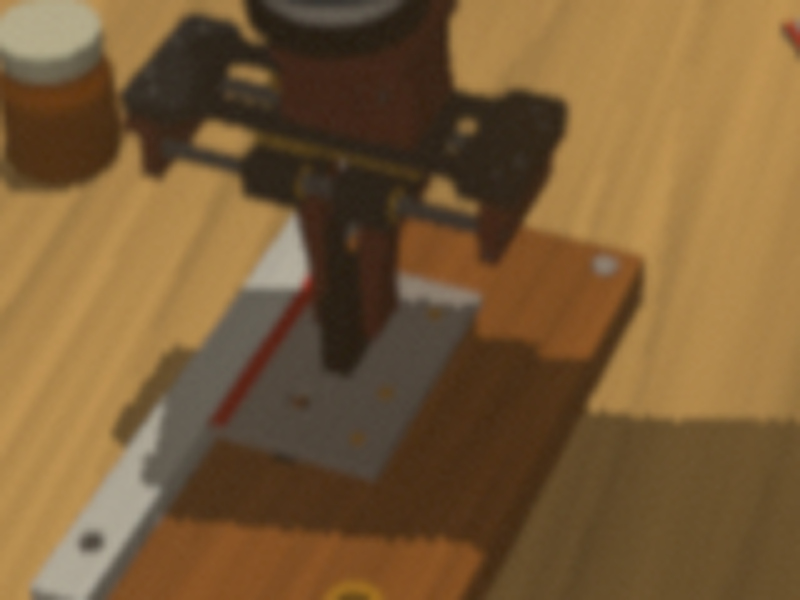

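>>> {"op": "play_rows", "data": {
  "plan": "1 0 -0.01 0.05 0 0 0;1 0 0 0 0 0 0;1 0 0 0 0 0 0"
}}

```text
t: 12.85
ee_pos: [561.1, 140.6, 60.6]
orientation: [2.342, 2.093, 0.001]
ft_force: [-3.1, -3.1, 5.3]
width: 13.9
```

>>> {"op": "play_rows", "data": {
  "plan": "1 0 0 0.05 0 0 0;1 0 0 0 0 0 0;1 0 0 0 0 0 0"
}}

```text
t: 13.22
ee_pos: [561.1, 140.6, 60.5]
orientation: [2.342, 2.093, 0.001]
ft_force: [-4.8, -3.4, 9.7]
width: 13.8
```

```bash
python3 - <<'E'
from h import *; from workcell import *
st(get_obs())
E
```

```text
t 13.22 jig [ 14.5  -29.65  60.45] tooly yaw -6.43 toolz [ 1.e-03  1.e-04 -1.e+00] F jig [-4.44 -3.9   9.68] M [-0.47  0.75 -0.08] w 13.78
```

>>> {"op": "play_rows", "data": {
  "plan": "1 0 0 -0.05 0 0 0;1 -0.1 0 0 0 0 0;1 -0.1 0 0 0 0 0;1 -0.1 0 0 0 0 0;1 -0.1 0 0 0 0 0;1 -0.1 0 0 0 0 0;1 0 0 0 0 0 0"
}}

```text
t: 14.1
ee_pos: [560.7, 137.4, 60.4]
orientation: [-2.342, -2.092, -0.004]
ft_force: [-2.5, 7.2, 4.2]
width: 13.6
```

```bash
python3 - <<'E'
from h import *; from workcell import *
st(get_obs())
E
```

```text
t 14.10 jig [ 14.5  -32.92  60.4 ] tooly yaw -6.45 toolz [ 0.0016  0.0024 -1.    ] F jig [-3.32  6.92  4.18] M [ 1.65  0.51 -0.01] w 13.6
```

>>> {"op": "play_rows", "data": {
  "plan": "1 0 -0.03 -0.05 0 0 0;1 0 0 0 0 0 0;1 0 0 0 0 0 0"
}}

```text
t: 14.48
ee_pos: [560.5, 135.9, 60.6]
orientation: [2.342, 2.093, 0.002]
ft_force: [0.9, 2.4, -0.8]
width: 14.0
```

>>> {"op": "play_rows", "data": {
  "plan": "1 -0.1 0 0 0 0 0;1 -0.1 0 0 0 0 0;1 0 0 0 0 0 0"
}}

```text
t: 14.85
ee_pos: [559.7, 133.5, 60.6]
orientation: [2.342, 2.093, 0.0]
ft_force: [0.8, 0.5, -0.3]
width: 14.3
```

```bash
python3 - <<'E'
from h import *; from workcell import *
st(get_obs())
E
```

```text
t 14.85 jig [ 13.93 -36.86  60.59] tooly yaw -6.44 toolz [ 3.e-04 -1.e-04 -1.e+00] F jig [ 0.77  0.6  -0.27] M [ 0.25 -0.27  0.05] w 14.32
```

>>> {"op": "play_rows", "data": {
  "plan": "1 -0.1 0.05 0 0 0 0;1 -0.1 0.01 0 0 0 0;1 -0.1 0 0.01 0 0 0;1 0 0 0 0 0 0"
}}

```text
t: 15.35
ee_pos: [559.2, 130.3, 60.1]
orientation: [-2.342, -2.093, 0.002]
ft_force: [0.1, 0.5, -2.6]
width: 13.9
```

>>> {"op": "play_rows", "data": {
  "plan": "1 -0.1 0 0.01 0 0 0;1 0 0 0 0 0 0;1 0 0 0 0 0 0"
}}

```text
t: 15.72
ee_pos: [559.6, 129.7, 60.3]
orientation: [-2.342, -2.093, 0.0]
ft_force: [1.0, -0.1, -2.8]
width: 13.9
```

```bash
python3 - <<'E'
from h import *; from workcell import *
st(get_obs())
E
```

```text
t 15.72 jig [ 14.26 -40.67  60.31] tooly yaw -6.42 toolz [-2.e-04 -1.e-04 -1.e+00] F jig [ 0.98  0.04 -2.84] M [-0.06 -0.07  0.03] w 13.85
```

>>> {"op": "play_rows", "data": {
  "plan": "1 0 0 0.04 0 0 0;1 0 0 0 0 0 0;1 0 0 0 0 0 0"
}}

```text
t: 16.1
ee_pos: [559.7, 129.8, 60.0]
orientation: [2.342, 2.094, -0.0]
ft_force: [-0.3, -0.5, -2.6]
width: 13.7
```

```bash
python3 - <<'E'
from h import *; from workcell import *
st(get_obs())
E
```

```text
t 16.10 jig [ 14.32 -40.6   59.99] tooly yaw -6.42 toolz [ 0. -0. -1.] F jig [-0.26 -0.49 -2.62] M [-0.05 -0.05 -0.02] w 13.73
```

>>> {"op": "play_rows", "data": {
  "plan": "1 -0.1 0 0 0 0 0;1 0 0 0.05 0 0 0;1 0 0 0 0 0 0"
}}

```text
t: 16.48
ee_pos: [559.6, 128.7, 59.5]
orientation: [-2.342, -2.093, 0.0]
ft_force: [-0.4, -0.5, -4.6]
width: 13.5
```

>>> {"op": "play_rows", "data": {
  "plan": "1 -0.05 0 0 0 0 0;1 0 0 0.05 0 0 0;1 0 0 0 0 0 0"
}}

```text
t: 16.85
ee_pos: [559.5, 128.2, 58.9]
orientation: [-2.342, -2.093, 0.0]
ft_force: [0.1, 0.4, -2.9]
width: 13.9
```

```bash
python3 - <<'E'
from h import *; from workcell import *
st(get_obs())
E
```

```text
t 16.85 jig [ 14.27 -42.15  58.91] tooly yaw -6.42 toolz [-1.e-04 -0.e+00 -1.e+00] F jig [ 0.05  0.39 -2.86] M [-0.02 -0.11 -0.03] w 13.89
```

>>> {"op": "play_rows", "data": {
  "plan": "1 0 0 0.05 0 0 0;1 0 0 0 0 0 0"
}}

```text
t: 17.1
ee_pos: [559.5, 128.2, 58.4]
orientation: [-2.342, -2.093, 0.0]
ft_force: [0.6, 0.0, -2.5]
width: 13.9
```

>>> {"op": "play_rows", "data": {
  "plan": "1 0 0 0.05 0 0 0;1 0 0 0 0 0 0"
}}

```text
t: 17.35
ee_pos: [559.5, 128.2, 57.9]
orientation: [-2.342, -2.093, 0.0]
ft_force: [0.1, -1.1, -3.3]
width: 13.5
```

```bash
python3 - <<'E'
from h import *; from workcell import *
st(get_obs())
E
```

```text
t 17.35 jig [ 14.27 -42.17  57.93] tooly yaw -6.43 toolz [-1.e-04 -0.e+00 -1.e+00] F jig [ 0.21 -1.11 -3.25] M [-0.05 -0.05 -0.02] w 13.53
```

>>> {"op": "play_rows", "data": {
  "plan": "1 0 0 0.05 0 0 0;1 0 0 0.05 0 0 0;1 0 0 0 0 0 0"
}}

```text
t: 17.73
ee_pos: [559.5, 128.2, 56.9]
orientation: [-2.342, -2.093, 0.0]
ft_force: [-0.1, 0.6, -3.4]
width: 13.7
```

>>> {"op": "play_rows", "data": {
  "plan": "1 0 0 0.08 0 0 0;1 0 0 0.08 0 0 0;1 0 0 0 0 0 0"
}}

```text
t: 18.1
ee_pos: [559.5, 128.2, 55.3]
orientation: [-2.342, -2.093, 0.0]
ft_force: [0.5, -0.2, -3.1]
width: 13.8
```

>>> {"op": "play_rows", "data": {
  "plan": "1 0 0 0.08 0 0 0;1 0 0 0.08 0 0 0;1 0 0 0 0 0 0"
}}

```text
t: 18.48
ee_pos: [559.5, 128.2, 53.7]
orientation: [-2.342, -2.093, 0.0]
ft_force: [0.7, 0.1, -2.9]
width: 13.8
```

```bash
python3 - <<'E'
from h import *; from workcell import *
st(get_obs())
E
```

```text
t 18.48 jig [ 14.27 -42.16  53.7 ] tooly yaw -6.42 toolz [-1.e-04 -0.e+00 -1.e+00] F jig [ 0.68  0.17 -2.95] M [ 0.01 -0.05 -0.02] w 13.78
```

>>> {"op": "play_rows", "data": {
  "plan": "1 0 0 0.08 0 0 0;1 0 0 0.08 0 0 0;1 0 0 0.06 0 0 0;1 0 0 0 0 0 0;1 0 0 0 0 0 0"
}}

```text
t: 19.1
ee_pos: [559.5, 128.3, 51.6]
orientation: [2.342, 2.094, 0.0]
ft_force: [0.2, 0.3, -2.9]
width: 13.7
```

>>> {"op": "play_rows", "data": {
  "plan": "1 0 0 0.04 0 0 0;1 0 0 0.03 0 0 0;1 0 0 0 0 0 0"
}}

```text
t: 19.48
ee_pos: [559.5, 128.2, 50.8]
orientation: [-2.342, -2.093, 0.0]
ft_force: [0.4, 0.2, -3.7]
width: 13.7
```

```bash
python3 - <<'E'
from h import *; from workcell import *
st(get_obs())
E
```

```text
t 19.48 jig [ 14.29 -42.15  50.84] tooly yaw -6.42 toolz [-1.e-04 -0.e+00 -1.e+00] F jig [ 0.38  0.26 -3.72] M [-0.07 -0.11  0.01] w 13.67
```

>>> {"op": "play_rows", "data": {
  "plan": "1 0 0 0.03 0 0 0;1 0 0 0.02 0 0 0;1 0 0 0 0 0 0"
}}

```text
t: 19.85
ee_pos: [559.5, 128.2, 50.8]
orientation: [2.342, 2.093, 0.0]
ft_force: [-2.3, -1.4, 5.5]
width: 13.8
```

>>> {"op": "play_rows", "data": {
  "plan": "1 0 0.02 0.02 0 0 0;1 0 0 0.02 0 0 0;1 0 0 0 0 0 0"
}}

```text
t: 20.23
ee_pos: [559.6, 128.2, 50.8]
orientation: [-2.342, -2.093, 0.0]
ft_force: [-4.4, -0.2, 10.4]
width: 14.0
```

Resting on the deck (TCP 50.8 = 20.8 + 30). I'll ease the load, open a little and retreat.

>>> {"op": "play_rows", "data": {
  "plan": "1 0 0 -0.05 0 0 0;1 0 0 0 0 0 0;1.8 0 0 0 0 0 0;2.6 0 0 0 0 0 0;3.2 0 0 0 0 0 0;3.2 0 0 0 0 0 0;3.2 0 0 0 0 0 0;3.2 0 0 -0.5 0 0 0;3.2 0 0 -1 0 0 0;3.2 0 0 -2 0 0 0;3.2 0 0 -3 0 0 0;3.2 0 0 -4 0 0 0;3.2 -4 -4 -4 0 0 0;3.2 -5 -4 -3 0 0 0;3.2 -5 -4 0 0 0 0;3.2 -5 -4 0 0 0 0;3.2 -5 -3 0 0 0 0;3.2 -5 0 0 0 0 0;3.2 0 0 0 0 0 0"
}}

```text
t: 22.6
ee_pos: [350.0, -130.4, 219.1]
orientation: [2.346, 2.086, 0.001]
ft_force: [0.6, 0.3, 0.5]
width: 32.0
```

```bash
python3 - <<'E'
from h import *; from workcell import *
st(get_obs())
s=get_image("side"); t=get_image("top"); np.savez("top4.npz",**t)
a=cv2.resize(t["pixels"][170:275,185:325],(480,360),interpolation=cv2.INTER_CUBIC); b=cv2.resize(s["pixels"][225:350,215:345],(320,308),interpolation=cv2.INTER_CUBIC)
b=np.vstack([b,np.zeros((52,320,3),np.uint8)])
o=np.hstack([a,b]); c=cv2.resize(t["pixels"],(320,240)); d=cv2.resize(s["pixels"],(320,240)); o=np.vstack([o,np.hstack([c,d,np.zeros((240,160,3),np.uint8)])])
cv2.imwrite("pics/fin.png",o[:,:,::-1])
E
```

```text
t 22.60 jig [-165.13 -322.51  219.08] tooly yaw -6.74 toolz [ 0.0021 -0.0011 -1.    ] F jig [0.53 0.41 0.49] M [-0.01 -0.07  0.02] w 31.98
```

View pics/fin.png

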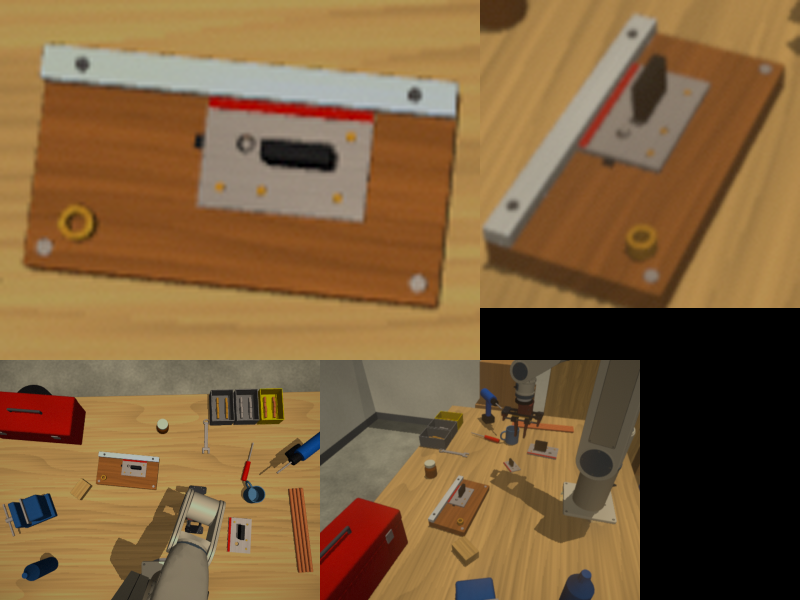

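The final picture shows the pin in the hole (crop ~(246,143)), the plate flat on the deck, its red edge along the fence, and the bush and other items in place. I'll hand in.

```bash
python3 -c "
from workcell import *
print(close_job())"
```

```text
the job is handed in; nothing more can be done
None
```

The 80 x 120 mm template is on the jig with the pin through its hole. It lies flat on the deck with its red edge along the fence.

- **Order:** I felt for the fence first. I then rested the plate on the pin with the hole about 15 mm to one side, and slid it along the fence until it dropped free.
- **Forces:** The readings I took peaked at about 10 N vertically, when first resting on the pin and again on the deck. Sideways the highest was about 7 N, when the slide stuck for a moment and I eased the load. I only read forces at the end of each move, so brief peaks in between were not seen.
- **Slide contact:** Partway along, the plate came about 0.5 mm off the fence for a moment, by the tool position. I moved it back before the hole reached the pin.
- **Final checks:** The tool stopped at 50.8 mm, which matches the 30 mm deck height. The last pictures show the pin inside the hole, with the bush and other items where they were by eye; I did not measure them again. The arm was clear of everything, and the clock read about 23 s at hand-in.
- **Disagreement:** The pin position from the side camera was off by several mm (4 mm along the slot), so I relied on the top camera and on feel.

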